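Screw the bean hopper onto the coffee grinder to its grind setting

ROBOT

A 6-joint arm with a two-finger parallel gripper is mounted at the origin on a cart in front of the work surface, level with it; the furniture and walls round the work are solid. World frame = base frame: x ahead of the robot, y to its left, z up, the work surface at z = 0. Lengths are in m, angles in rad, forces in N, time in s.
With the tool pointing down it reaches from about 0.275 to 0.725 m from the base axis. Payload 15.9 kg.
Tool frame: the origin (TCP) lies midway between the tips of the shut fingers; the grasp point (between the pads) lies 19 mm behind it; z points along the fingers, y is the line along which they close (so a half turn about z gives the same grasp; the last joint's range is limited). The gripper opens to 85 mm and grips with 20 to 120 N. Pads are 22 mm wide; open, the fingers measure 114 mm over their backs; the gripper's body (76 mm by 85 mm) begins 54 mm behind the grasp point. The pads swing forward as they close: fully open they stand 13 mm farther back than shut.
Start: joints at [1.236, 0.213, -0.034, 1.323, 0, 1.571], TCP at [0.164, 0.472, 0.231] pointing down, gripper open.
Joint ranges: [-2.98, 2.98], [-0.74, 1.72], [-1.14, 1.35], [-2.1, 2.04], [-1.57, 1.44], [-3.14, 3.14]. Speed limits (rad/s): [1.89, 1.89, 2.39, 2.57, 3.14, 3.14].

INTERFACE

Orientations are given as a unit quaternion [w, x, y, z].
In Python, from workcell import ctrl gives the robot as it stands.
- The arm moves only by the tool step_arm, never from a script. Its argument "targets" is a list of rows, each a list of 7 numbers: the shift along the tool's x, y, z each as a share of 25 mm, from -1 to 1, then the turn, a rotation vector about the tool's x, y, z each as a share of 6 degrees, from -1 to 1, then the opening, from 0 (shut) to 1 (fully open). A call has 1 to 20 rows; each row shifts and turns the commanded pose from where the row before left it, along the tool's axes as they then stand; what a row does not reach is not made up. A row lasts 1/10 s, in which the tool goes at most 50 mm and 8.59 degrees, less where a joint would pass 70% of its speed; a pose out of reach is approached as far as the arm can. A call with a number of a shift or a turn outside -1 to 1 is refused whole. A call with a gripper value outside its range is refused whole. The fingers move at their own pace and stop on an object; "squeeze" is the grip in N (left out, the last holds). Time passes only in rows, so rows that do not move let the fingers close. It gives the time, the measured TCP pose, the force, the opening and the grip force at its end, in the units of the state.
- ctrl.get_state(): the state, without advancing time (a new reading comes with each control period).
- ctrl.snapshot(name): name is "scene" or "top"; returns a dict with "frame" (420x560x3 uint8, red, green, blue), "fx", "fy", "cx", "cy" (pixels), "position" and "orientation" of the camera in the world. Camera axes: x right, y down, z forward; pixel columns grow to the right and rows downward; lengths in m; the calibration is good to about 2 mm. A picture is of the moment at which its call begins. There is no depth.
- ctrl.job_done(): hands the job in; it is judged then, once.
The state is a dict: "time": time; "joint_pos": joint angles; "joint_velocities": joint speeds; "tau": joint torques, N m; "eef_pos": TCP position; "tool_rot": TCP orientation; "wrist_force": force on the tool from outside, world axes, zero at the start; "wrist_torque": the same for the moment, N m; "grip_width": opening from 0.0 (shut) to 1.0 (fully open); "grip_force": force on a finger pad.
Only numpy, scipy, OpenCV 4.12 (cv2) and the standard library are available. Lean on these libraries where they do the work, as an engineer would, in place of code of your own. Each camera call takes 0.05 s, during which the arm holds its last target. There are 200 camera calls.

TASK

Put the bean hopper back on the coffee grinder: set its neck upright in the collar with the pointer by the start dot, turn it back (counterclockwise from above) under light pressure until you feel it drop into the thread, then press it down against the spring and screw it clockwise until its pointer stands in line with the setting tab. Press gently, never force it, and leave it there, held level by the thread, with the tab and the other things on the worktop unmoved.

Things in the scene. Friction and masses are not known exactly. Their poses are not given: they have to be found in the camera images.
- hopper: bean hopper, smoky clear, dark lid clipped on, 99 mm wide, 115 high, 0.19-0.31 kg. Origin: centre of the neck's underside; z up; pointer to -x; grip bar along y. Neck 66 mm wide for 28 mm, its lowest 4 mm tapered. Three equal pins 120 deg apart (one under the pointer), 5 mm thick, flat below, 7 mm above the underside, reach 41 mm from the axis; a line on the lid lies over the pointer
- hopper_bar (a point): top centre of the hopper's grip bar, on its axis 115 mm above the underside; bar 16 mm thick (along the hopper's x), 58 long (along its y), stands 29 mm above the lid: pinch it from above across its 16 mm
- hopper_pointer (a point): tip of the hopper's arrow-shaped pointer, 59 mm from the hopper's axis along its -x, 30.5 mm above the underside
- grinder: round coffee grinder, fixed, 128 mm wide, dark, aluminium band, grounds cup; origin under its axis on the worktop, z up, front to -x. Collar on top: wall to z 146 mm, bore 85 mm. Inside, a steel ring, top at z 140 mm, hole 68.6 mm, three vertical gaps 9 mm wide, 120 deg apart: the thread starts. Between gaps the ring's 4 mm roof has a helical underside falling 20 mm a turn clockwise. Bears 40 N
- grinder_mouth (a point): on the grinder's axis, 140 mm up, level with the flat top of the steel ring. The neck fits the ring with 1.3 mm to spare all round; pins rest on the ring's top (underside 4.5 mm below this point) until they meet the gaps. Dropped in, the neck lands on a sprung carrier with its underside 9 mm below here; 1 N preload, 0.8 N per mm, 12 mm travel, then a hard stop
- grinder_dot (a point): raised start dot on the grinder's shoulder, 53 mm from its axis, 10 deg counterclockwise of the front. With the pointer here the pins rest on the ring, which is clamped where it was calibrated: the gaps come 5 to 57 deg counterclockwise of the dot; turn back with 2-6 N of press until it drops, easing off if the twist passes 0.25 N m (a pin on an edge). Pins pass under the roof 14 mm down (5-9 N)
- tab_top (a point): top of the steel setting tab, a 5 mm wide rider on the collar, 53.5 mm from the grinder's axis, 2 to 24 deg clockwise of the front; a light touch shifts it. The pointer passes 3 mm or more above it. From where the pins drop in to here is 17 to 90 deg clockwise; the thread draws the hopper down meanwhile, and its friction holds it where it is left
- mug: striped mug, 86x120x90 mm, origin under its centre
- jar_1: jar with a metal lid, 63 mm wide, 94 high, origin under its centre
- spice_jar_0: glass spice jar, black cap, 42 mm wide, 90 high, origin under its centre
- spice_jar_1: another glass spice jar like it, 42 mm wide, 90 high, origin under its centre

How it is judged:
On the way:
1. the neck is in the collar and the pins have dropped through the gaps of the ring (horizontal distance between hopper and grinder_mouth below 0.004 m and z of hopper in the frame of grinder_mouth below -0.0075 m and angle between hopper's own z axis and vertical below 0.06 rad), for 0.1 s.
At the end, for the whole second after the job is handed in: The hopper is at rest in the grinder's collar, on its axis within 4 mm, level within 3 degrees, held by the thread with its underside over 12 mm below the mouth, and its pointer in line with the setting tab within 4 mm sideways (y of hopper_pointer in the frame of tab_top between -0.004 and 0.004 m and horizontal distance between hopper_pointer and tab_top below 0.01 m and horizontal distance between hopper and grinder_mouth below 0.004 m and z of hopper in the frame of grinder_mouth below -0.012 m and angle between hopper's own z axis and vertical below 0.05 rad and linear speed of hopper below 0.01 m/s and angular speed of hopper below 0.05 rad/s); the robot touches nothing.
It fails at once if the hopper is forced: it presses on the grinder with more than 40 N (contact force between hopper and grinder above 40 N).
It fails at once if the setting tab is shifted by more than 3 mm (distance of tab_top from where it was at the start of the episode above 0.003 m).
It fails at once if the hopper is tipped over (angle between hopper's own z axis and vertical above 0.5 rad).
It fails at once if another thing on the worktop is shifted by more than 25 mm (distance of any of mug, jar_1, spice_jar_0, spice_jar_1 from where it was at the start of the episode above 0.025 m).
It also fails if it takes over 72 s, if anything falls off the work surface, if the arm or the gripper's body presses on something with over 40 N, if the wrist force passes 120 N, or if a joint passes its speed limit or range.

## Working session

There is one attempt and no reset: what is moved stays moved. The work goes in short steps, Python scripts to look and compute and a tool call to move; the robot and the scene stay as the last step left them, time stands still between calls to the robot, and variables do not carry over. Pictures are saved under pics/ and viewed, at most 10 in all, crops included, and the job is handed in when it is done.

Besides the shell and the picture viewer there is one more tool, called after "Call:" as name([rows], argument=value, ...), one row to a line, values as JSON. step_arm: Moves the arm, as the interface text tells. Its arguments: {"type":"object","properties":{"targets":{"type":"array","items":{"type":"array","items":{"type":"number","minimum":-1,"maximum":1}}},"squeeze":{"type":"number"}},"required":["targets"]}

```bash
mkdir -p pics; cat > h.py <<'E'
import numpy as np, cv2
from scipy.spatial.transform import Rotation as R
from workcell import ctrl
def rot(q): return R.from_quat([q[1],q[2],q[3],q[0]]).as_matrix()
def snap(n,f):
    s=ctrl.snapshot(n); cv2.imwrite(f,s["frame"][:,:,::-1]); return s
def onplane(s,u,v,z):
    d=rot(s["orientation"])@np.array([(u-s["cx"])/s["fx"],(v-s["cy"])/s["fy"],1]); p=np.array(s["position"])
    return p+d*(z-p[2])/d[2]
def proj(s,P):
    c=rot(s["orientation"]).T@(np.array(P)-s["position"]); return c[0]/c[2]*s["fx"]+s["cx"],c[1]/c[2]*s["fy"]+s["cy"]
E
python3 - <<'E'
from h import *
import pickle
d={}
for n in("scene","top"):
    s=snap(n,f"pics/{n}0.png"); d[n]=s; print(n,s["fx"],s["cx"],s["cy"],np.round(s["position"],3),np.round(rot(s["orientation"]),3).tolist())
pickle.dump(d,open("s0.pkl","wb"))
print(ctrl.get_state())
E
```

```text
scene 387.0280341746446 272.6808831796847 211.85027906603588 [-0.133 -0.583  0.477] [[0.525, -0.368, 0.767], [-0.851, -0.247, 0.464], [0.019, -0.896, -0.443]]
top 413.1907873789789 280.985863753671 208.41451199942162 [ 0.332 -0.19   1.034] [[0.018, -0.982, 0.186], [-0.999, -0.025, -0.033], [0.037, -0.186, -0.982]]
{'time': 0.1, 'joint_pos': array([ 1.23601118e+00,  2.13351822e-01, -3.49927948e-02,  1.32351909e+00,
       -2.13528297e-05,  1.57077827e+00]), 'joint_velocities': array([-6.69733197e-04, -2.11347218e-03,  2.07581240e-03, -2.01236287e-05,
       -1.21913496e-03,  9.45326466e-05]), 'tau': array([-1.04827410e-03, -6.87254119e+01,  4.87801909e+01,  1.23643540e-02,
       -7.32460398e-05,  1.81472011e-07]), 'eef_pos': array([0.16418506, 0.47193806, 0.23084465]), 'tool_rot': array([-7.83969024e-05,  1.66603001e-01,  9.86023912e-01, -5.28009639e-04]), 'wrist_force': array([-0.42398231,  0.1902155 ,  0.75212105]), 'wrist_torque': array([-0.01089336, -0.01361666,  0.01833577]), 'grip_force': 0.0, 'grip_width': 1.0023627457820992}
```

View pics/scene0.png

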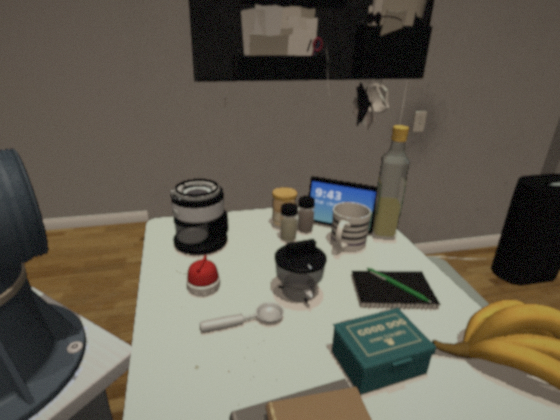

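View pics/top0.png

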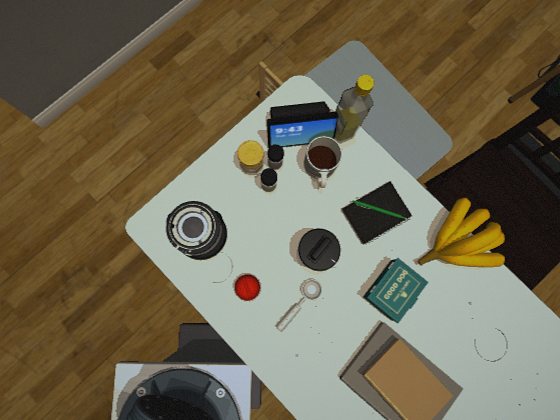

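Scene: grinder at about (200,215), hopper at (300,270). Top: grinder at about (196,230), hopper at (319,249) with its lid line towards (334,262). I'll enlarge both.

```bash
python3 - <<'E'
from h import *
import pickle
d=pickle.load(open("s0.pkl","rb"))
def big(n,x,y,w,h,k): return cv2.resize(d[n]["frame"][y:y+h,x:x+w,::-1],None,fx=k,fy=k,interpolation=cv2.INTER_CUBIC)
g=lambda im:(255*(im/255.)**0.55).astype('uint8')
A=np.hstack([big("top",156,190,80,80,5),big("top",280,210,80,80,5)])
cv2.imwrite("pics/z1.png",g(A))
B=np.hstack([big("scene",160,170,80,80,5),big("scene",260,230,80,80,5)])
cv2.imwrite("pics/z2.png",g(B))
E
```

```text
(no output)
```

View pics/z1.png

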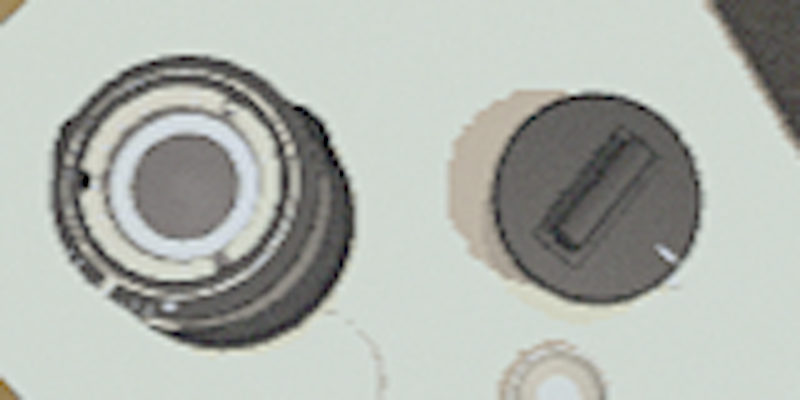

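View pics/z2.png

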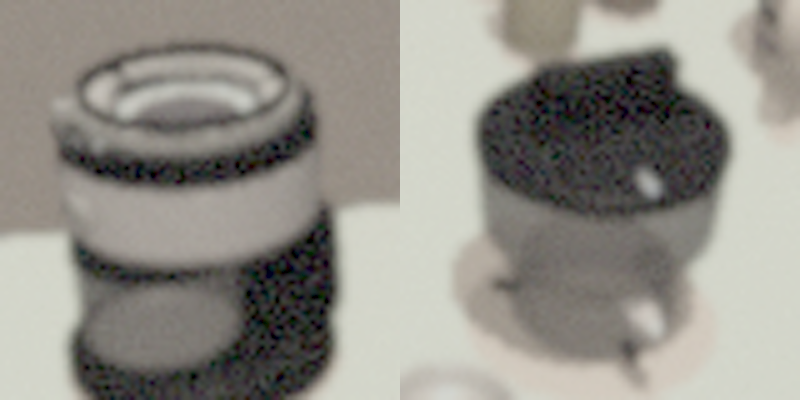

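Enlarged top view: the ring's gaps are at about (228,105), (83,180) and (222,262). The tab is at (105,288), the dot at (168,306) and the hopper lid line at (667,253). Next I'll turn these into metric positions.

```bash
cat > m.py <<'E'
from h import *
import pickle
d=pickle.load(open("s0.pkl","rb")); t=d["top"]; sc=d["scene"]
def circ(P):
    A=np.c_[2*P[:,:2],np.ones(len(P))]; a=np.linalg.lstsq(A,(P[:,:2]**2).sum(1),rcond=None)[0]
    r=np.sqrt(a[2]+a[0]**2+a[1]**2); return a[:2],r,np.abs(np.linalg.norm(P[:,:2]-a[:2],axis=1)-r).mean()
K=8
def cont(s,x,y,w,h,thr,seed,inv):
    g=cv2.GaussianBlur(cv2.cvtColor(s["frame"],cv2.COLOR_RGB2GRAY),(3,3),0)
    b=cv2.resize(g[y:y+h,x:x+w],None,fx=K,fy=K,interpolation=cv2.INTER_CUBIC)
    m=((b<thr) if inv else (b>thr)).astype(np.uint8)
    n,l=cv2.connectedComponents(m); k=l[int((seed[1]-y)*K),int((seed[0]-x)*K)]
    c,_=cv2.findContours((l==k).astype(np.uint8),cv2.RETR_EXTERNAL,cv2.CHAIN_APPROX_NONE)
    c=max(c,key=cv2.contourArea)[:,0]; return (c+.5)/K-.5+[x,y], k
def robust(P):
    for _ in range(4):
        c,r,e=circ(P); q=np.abs(np.linalg.norm(P[:,:2]-c,axis=1)-r); P=P[q<max(2*e,.0005)]
    return c,r,e,len(P)
if __name__=="__main__":
    g=cv2.cvtColor(t["frame"],cv2.COLOR_RGB2GRAY)
    print(g[227,160:240:2]); print(g[249,275:365:2])
    for th in (60,75,90):
        c,k=cont(t,275,205,90,90,th,(319,235),True); P=np.array([onplane(t,u,v,.086) for u,v in c]); print("lid",th,k,robust(P))
    # grinder radial edges
    for th in (90,110,130):
        for seed,z in (((176,227),.140),((180,227),.131)):
            try:
                c,k=cont(t,156,185,85,85,th,seed,False); P=np.array([onplane(t,u,v,z) for u,v in c]); print("ring",th,z,k,robust(P))
            except Exception as e: print(e)
    for nm,u,v,z in (("tab",156+104/5,190+288/5,.15),("tab",156+104/5,190+288/5,.14),("dot",156+168/5,190+306/5,.13),("line",280+(667-400)/5,190+20+253/5,.087)):
        print(nm,z,onplane(t,u-.4,v-.4,z))
E
python3 m.py
```

```text
[183 185 188  77  76  38  22 150  91 154 191  72  67  69  69  72  77  78
  77  74  74  68 159 193 146 186  37 123  38  46  65  27  21 143 187 185
 184 185 184 185]
[184 183 184 183 184 185 185 164 138 135 138 109  28  50  51  47  49  50
  43  32  21  36  41  48  40  42  44  51  50  50  47  47  33 169 185 184
 185 185 183 185 185 185 185 182 183]
lid 60 2 (array([ 0.41862441, -0.31032566]), np.float64(0.0474476095208711), np.float64(0.00021370533237985605), 774)
lid 75 2 (array([ 0.41861677, -0.31034667]), np.float64(0.048112778218633606), np.float64(0.00022682076613550993), 761)
lid 90 2 (array([ 0.41864779, -0.31041172]), np.float64(0.04862423215533243), np.float64(0.00018207647365054054), 750)
ring 90 0.14 5 (array([ 0.45777915, -0.02668224]), np.float64(0.04295990040339846), np.float64(0.00015026214370026593), 741)
ring 90 0.131 5 (array([ 0.45904768, -0.02503823]), np.float64(0.04339152769330025), np.float64(0.0001512516001980178), 740)
ring 110 0.14 2 (array([ 0.45775268, -0.02669213]), np.float64(0.042336299835029595), np.float64(0.00014684592642921394), 728)
ring 110 0.131 2 (array([ 0.45902151, -0.02504958]), np.float64(0.04276237013456213), np.float64(0.0001483237761256055), 728)
ring 130 0.14 0 (array([ 0.4490998 , -0.03640416]), np.float64(0.06626486884863772), np.float64(0.0025522732123391353), 1115)
ring 130 0.131 3 (array([ 0.45406604, -0.03057489]), np.float64(0.03617623126566817), np.float64(0.0015801855504864503), 746)
tab 0.15 [0.41024991 0.00079018 0.15      ]
tab 0.14 [0.41113847 0.00294666 0.14      ]
dot 0.13 [ 0.40481858 -0.0229134   0.13      ]
line 0.087 [ 0.39371149 -0.34320919  0.087     ]
```

```bash
python3 - <<'E'
from m import *
C=np.array([.4578,-.0267]); g=cv2.cvtColor(t["frame"],cv2.COLOR_RGB2GRAY)
def prof(s,c,r,z,angs):
    g=cv2.cvtColor(s["frame"],cv2.COLOR_RGB2GRAY).astype(np.float32)
    p=np.array([proj(s,[c[0]+r*np.cos(a),c[1]+r*np.sin(a),z]) for a in np.radians(angs)],np.float32)
    return cv2.remap(g,p[None,:,0],p[None,:,1],cv2.INTER_LINEAR)[0]
a=np.arange(0,360,2)
v=np.mean([prof(t,C,r,.14,a) for r in (.0365,.038,.0395)],0)
print([(int(x),int(y)) for x,y in zip(a,v) if y<135])
L=np.array([.4186,-.3104]); a=np.arange(215,250,2)
print("line",list(zip(a.tolist(),np.mean([prof(t,L,r,.086,a) for r in (.038,.041,.044)],0).astype(int).tolist())))
for z in(.14,.15):
  a=np.arange(130,170,2); print("tab",z,[(int(x),int(y)) for x,y in zip(a,np.mean([prof(t,C,r,z,a) for r in(.0525,.0535,.0545)],0))])
# bar top: triangulate tab in scene
for z in(.14,.145,.15,.155): print(z,"tab in scene px",np.round(proj(sc,[*(C+.0535*np.array([np.cos(2.62),np.sin(2.62)])),z]),1), "crop", np.round((np.array(proj(sc,[*(C+.0535*np.array([np.cos(2.62),np.sin(2.62)])),z]))-[160,170])*5))
print("hopper ptr in scene crop",(np.array(proj(sc,[*(L+.059*np.array([np.cos(np.radians(232)),np.sin(np.radians(232))])),.0305]))-[260,230])*5+[400,0])
print("bar top in scene crop",(np.array(proj(sc,[*L,.115]))-[260,230])*5+[400,0])
s=ctrl.get_state(); print(np.round(rot(s["tool_rot"]),3))
E
```

```text
[(86, 119), (88, 87), (90, 96), (92, 106), (94, 114), (206, 102), (208, 73), (210, 75), (212, 81), (214, 105), (326, 125), (328, 128), (330, 121), (332, 125), (334, 128)]
line [(215, 55), (217, 53), (219, 53), (221, 53), (223, 53), (225, 53), (227, 50), (229, 59), (231, 115), (233, 142), (235, 95), (237, 59), (239, 50), (241, 50), (243, 51), (245, 51), (247, 50), (249, 49)]
tab 0.14 [(130, 56), (132, 73), (134, 35), (136, 34), (138, 35), (140, 34), (142, 35), (144, 60), (146, 127), (148, 175), (150, 146), (152, 64), (154, 34), (156, 37), (158, 36), (160, 39), (162, 48), (164, 49), (166, 36), (168, 43)]
tab 0.15 [(130, 36), (132, 64), (134, 85), (136, 46), (138, 39), (140, 36), (142, 37), (144, 36), (146, 53), (148, 113), (150, 168), (152, 157), (154, 78), (156, 35), (158, 37), (160, 36), (162, 38), (164, 46), (166, 48), (168, 35)]
0.14 tab in scene px [172.6 192.2] crop [ 63. 111.]
0.145 tab in scene px [172.4 190.1] crop [ 62. 101.]
0.15 tab in scene px [172.2 188. ] crop [61. 90.]
0.155 tab in scene px [172.  185.8] crop [60. 79.]
hopper ptr in scene crop [656.85597819 337.90390595]
bar top in scene crop [602.11721228  56.52443488]
[[-0.944  0.329 -0.   ]
 [ 0.329  0.944 -0.001]
 [-0.    -0.001 -1.   ]]
```

Call:
step_arm([
  [0,0,0,0,0,0.76,1],
  [0,0,0,0,0,0.76,1],
  [0,0,0,0,0,0.76,1],
  [0,0,0,0,0,0.76,1],
  [-0.82,-0.363,0,0,0,0,1],
  [-0.82,-0.363,0,0,0,0,1],
  [-0.82,-0.363,0,0,0,0,1],
  [-0.82,-0.363,0,0,0,0,1],
  [-0.82,-0.363,0,0,0,0,1],
  [-0.82,-0.363,0,0,0,0,1],
  [-0.82,-0.363,0,0,0,0,1],
  [-0.82,-0.363,0,0,0,0,1],
  [-0.82,-0.363,0,0,0,0,1],
  [-0.82,-0.363,0,0,0,0,1],
  [-0.82,-0.363,0,0,0,0,1],
  [-0.82,-0.363,0,0,0,0,1],
  [-0.82,-0.363,0,0,0,0,1],
  [-0.82,-0.363,0,0,0,0,1],
  [-0.82,-0.363,0,0,0,0,1],
  [-0.82,-0.363,0,0,0,0,1],
])

```text
time: 2.1
eef_pos: [0.3367, 0.1567, 0.2311]
tool_rot: [-0.0, 0.321, 0.947, -0.0]
wrist_force: [0.2, 0.4, -0.1]
grip_width: 1.0
grip_force: 0.0
```

Call:
step_arm([
  [-0.82,-0.363,0,0,0,0,1],
  [-0.82,-0.363,0,0,0,0,1],
  [-0.82,-0.363,0,0,0,0,1],
  [-0.82,-0.363,0,0,0,0,1],
  [-0.667,-0.719,0,0,0,0,1],
  [-0.667,-0.719,0,0,0,0,1],
  [-0.667,-0.719,0,0,0,0,1],
  [-0.667,-0.719,0,0,0,0,1],
  [-0.667,-0.719,0,0,0,0,1],
  [-0.667,-0.719,0,0,0,0,1],
  [-0.667,-0.719,0,0,0,0,1],
  [-0.667,-0.719,0,0,0,0,1],
  [-0.667,-0.719,0,0,0,0,1],
  [-0.667,-0.719,0,0,0,0,1],
  [-0.667,-0.719,0,0,0,0,1],
  [-0.667,-0.719,0,0,0,0,1],
  [-0.667,-0.719,0,0,0,0,1],
  [-0.667,-0.719,0,0,0,0,1],
  [-0.667,-0.719,0,0,0,0,1],
  [-0.667,-0.719,0,0,0,0,1],
])

```text
time: 4.1
eef_pos: [0.4165, -0.3126, 0.231]
tool_rot: [-0.0, 0.321, 0.947, 0.0]
wrist_force: [0.1, -0.6, -0.0]
grip_width: 1.004
grip_force: 0.0
```

```bash
cat > p.py <<'E'
from h import *
def pose(tx=None):
    s=ctrl.get_state(); M=rot(s["tool_rot"]); print("t",round(s["time"],2),"tcp",np.round(s["eef_pos"],4),"psi",round(np.degrees(np.arctan2(M[1,1],M[0,1])),2),"tilt",np.round(M[:2,2],4),"j6",round(np.degrees(s["joint_pos"][5]),1),"F",np.round(s["wrist_force"],2),"T",np.round(s["wrist_torque"],3),"grip",round(s["grip_width"],3),round(s["grip_force"],1))
    if tx is not None: print("tool delta mm",np.round(1000*M.T@(np.array(tx)-s["eef_pos"]),2))
E
python3 -c "
from p import *
pose([.4186,-.3104,.093])
s=snap('top','pics/t1.png')"
```

```text
t 4.1 tcp [ 0.4165 -0.3126  0.231 ] psi 52.57 tilt [-0.0005  0.0004] j6 0.5 F [ 0.06 -0.63 -0.03] T [-0.024 -0.041 -0.02 ] grip 1.004 0.0
tool delta mm [ -0.4    2.95 137.98]
```

Call:
step_arm([
  [-0.016,0.118,0.5,0,0,0,1],
  [0,0,0.9,0,0,0,1],
  [0,0,0.9,0,0,0,1],
  [0,0,0.9,0,0,0,1],
  [0,0,0.9,0,0,0,1],
  [0,0,0.8,0,0,0,1],
  [0,0,0.4,0,0,0,1],
  [0,0,0.22,0,0,0,1],
  [0,0,0,0,0,0,1],
  [0,0,0,0,0,0,0],
  [0,0,0,0,0,0,0],
  [0,0,0,0,0,0,0],
  [0,0,0,0,0,0,0],
  [0,0,0,0,0,0,0],
  [0,0,0,0,0,0,0],
  [0,0,0,0,0,0,0],
], squeeze=45)

```text
time: 5.75
eef_pos: [0.419, -0.3097, 0.0936]
tool_rot: [0.0, 0.321, 0.947, -0.0]
wrist_force: [-0.3, -0.9, 4.6]
grip_width: 0.178
grip_force: 45.0
```

```bash
python3 -c "
from p import *
pose()
s=snap('top','pics/t2.png'); q=snap('scene','pics/s2.png')
im=np.hstack([cv2.resize(s['frame'][200:300,270:370,::-1],None,fx=4,fy=4),cv2.resize(q['frame'][210:310,250:350,::-1],None,fx=4,fy=4)])
cv2.imwrite('pics/c2.png',(255*(im/255.)**.55).astype('uint8'))"
```

```text
t 5.75 tcp [ 0.419  -0.3097  0.0936] psi 52.58 tilt [ 0.0004 -0.0004] j6 1.0 F [-0.34 -0.94  4.57] T [-0.116  0.033 -0.019] grip 0.178 45.0
```

View pics/c2.png

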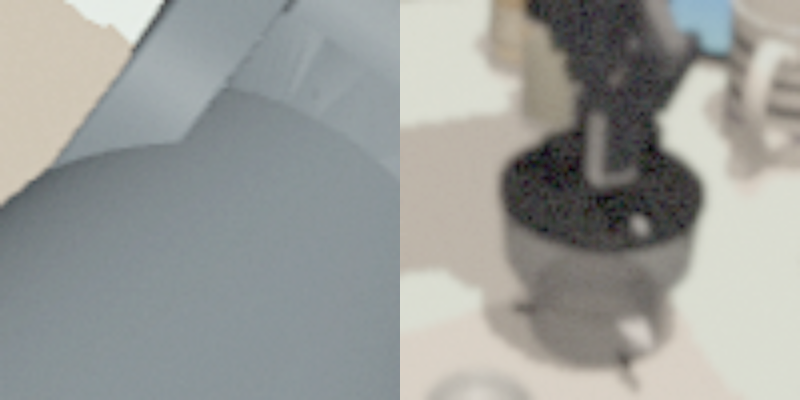

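The gripper has the bar, and the pointer (lower right) hasn't moved. Next I'll lift and rotate.

Call:
step_arm([
  [0,0,-0.3,0,0,0,0],
  [0,0,-0.6,0,0,0,0],
  [0,0,-0.9,0,0,0,0],
  [0,0,-0.9,0,0,0,0],
  [0,0,-0.9,0,0,0,0],
  [0,0,-0.9,0,0,0,0],
  [0,0,-0.9,0,0,0,0],
  [0,0,-0.9,0,0,0,0],
  [0,0,-0.6,0,0,0,0],
  [0,0,-0.3,0,0,0,0],
  [0,0,0,0,0,0.945,0],
  [0,0,0,0,0,0.945,0],
  [0,0,0,0,0,0.945,0],
  [0,0,0,0,0,0.945,0],
  [0,0,0,0,0,0.945,0],
  [0,0,0,0,0,0.945,0],
  [0,0,0,0,0,0.945,0],
  [0,0,0,0,0,0.945,0],
  [0,0,0,0,0,0.945,0],
  [0,0,0,0,0,0.945,0],
])

```text
time: 7.85
eef_pos: [0.4185, -0.3092, 0.2728]
tool_rot: [-0.001, 0.733, 0.68, -0.0]
wrist_force: [0.2, 0.7, -2.6]
grip_width: 0.177
grip_force: 44.0
```

Call:
step_arm([
  [0.4,0.025,0,0,0,0,0],
  [0.8,0.053,0,0,0,0,0],
  [0.814,0.053,0,0,0,0,0],
  [0.814,0.053,0,0,0,0,0],
  [0.814,0.053,0,0,0,0,0],
  [0.814,0.053,0,0,0,0,0],
  [0.814,0.053,0,0,0,0,0],
  [0.814,0.053,0,0,0,0,0],
  [0.814,0.053,0,0,0,0,0],
  [0.814,0.053,0,0,0,0,0],
  [0.814,0.053,0,0,0,0,0],
  [0.814,0.053,0,0,0,0,0],
  [0.814,0.053,0,0,0,0,0],
  [0.814,0.053,0,0,0,0,0],
  [0.4,0.025,0,0,0,0,0],
  [0,0,0,0,0,0,0],
  [0,0,0,0,0,0,0],
])

```text
time: 9.55
eef_pos: [0.4575, -0.0275, 0.2732]
tool_rot: [-0.0, 0.732, 0.682, -0.0]
wrist_force: [0.2, 0.6, -3.6]
grip_width: 0.175
grip_force: 44.0
```

```bash
python3 -c "
from p import *
pose([.4578,-.0267,.2396])
s=snap('top','pics/t3.png'); q=snap('scene','pics/s3.png')
im=np.hstack([cv2.resize(s['frame'][170:270,146:246,::-1],None,fx=4,fy=4),cv2.resize(q['frame'][130:230,150:250,::-1],None,fx=4,fy=4)])
cv2.imwrite('pics/c3.png',(255*(im/255.)**.55).astype('uint8'))"
```

```text
t 9.55 tcp [ 0.4575 -0.0275  0.2732] psi -4.03 tilt [-0.0003 -0.0002] j6 90.6 F [ 0.16  0.59 -3.57] T [-0.023 -0.017 -0.041] grip 0.175 44.0
tool delta mm [ 0.82  0.29 33.61]
```

View pics/c3.png

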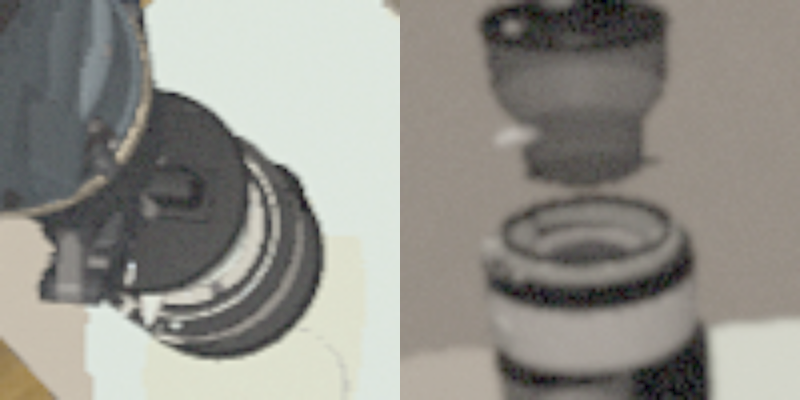

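The hopper hangs upright above the collar, with its pointer (bright, scene crop (515,135)) over the front-left. I'll check the camera against the arm with a lid fit, and compare neck and collar edges in the scene view.

```bash
python3 - <<'E'
from p import *
from m import circ
s=ctrl.snapshot("top"); q=ctrl.snapshot("scene")
g=cv2.cvtColor(s["frame"],cv2.COLOR_RGB2GRAY).astype(np.float32)
st=ctrl.get_state(); c=st["eef_pos"]; z=c[2]-.0936+.086
P=[]
for a in np.radians(np.arange(180,330,3)):
    rs=np.arange(.040,.056,.0004); pp=np.array([proj(s,[c[0]+r*np.cos(a),c[1]+r*np.sin(a),z]) for r in rs],np.float32)
    v=cv2.remap(g,pp[None,:,0],pp[None,:,1],cv2.INTER_CUBIC)[0]; gr=np.diff(cv2.GaussianBlur(v[None],(5,1),0)[0]); k=gr.argmax()
    if gr[k]>4: P.append([c[0]+rs[k]*np.cos(a),c[1]+rs[k]*np.sin(a)])
P=np.array(P); print(len(P))
for _ in range(4):
    cc,r,e=circ(P); w=np.abs(np.linalg.norm(P-cc,axis=1)-r); P=P[w<max(2*e,.0004)]
print("lid fit",cc,r,e,len(P),"tcp",c[:2])
gq=cv2.cvtColor(q["frame"],cv2.COLOR_RGB2GRAY)
# neck row & collar rows
for z,ctr,nm,R in((c[2]-.0936+.016,c[:2],"neck",.033),(.146,np.array([.4578,-.0267]),"collar",.0425)):
    u,v=proj(q,[*ctr,z]); d=np.array([.525,-.851]); d/=np.linalg.norm(d)
    l=proj(q,[*(ctr-R*d),z]); rr=proj(q,[*(ctr+R*d),z]); print(nm,np.round([u,v,*l,*rr],1)); V=int(round(v)); print(gq[V,int(l[0])-8:int(l[0])+8],gq[V,int(rr[0])-8:int(rr[0])+8], int(l[0])-8,int(rr[0])-8)
E
```

```text
48
lid fit [ 0.45512943 -0.03192996] 0.048617542202848314 0.0005287745738238634 38 tcp [ 0.45757076 -0.02794548]
neck [195.1 164.4 179.8 164.1 210.4 164.7]
[ 93  97 108 124 135 140 139 136 132 121 106  90  69  60  46  42] [42 44 45 44 42 39 37 34 52 73 91 88 89 91 90 91] 171 202
collar [196.3 185.5 177.1 185.2 215.5 185.9]
[93 90 90 90 90 78 60 30 26 40 51 64 68 65 60 52] [71 75 79 78 78 76 75 67 58 47 53 74 69 67 81 88] 169 207
```

```bash
python3 - <<'E'
from p import *
s={}
s=ctrl.snapshot("top")
g=cv2.cvtColor(s["frame"],cv2.COLOR_RGB2GRAY).astype(np.float32)
c=ctrl.get_state()["eef_pos"]; z=c[2]-.0936+.086
print(np.round(proj(s,[*c[:2],z]),1))
for a in range(180,350,12):
    rs=np.arange(.036,.060,.0015); pp=np.array([proj(s,[c[0]+r*np.cos(np.radians(a)),c[1]+r*np.sin(np.radians(a)),z]) for r in rs],np.float32)
    print(a,cv2.remap(g,pp[None,:,0],pp[None,:,1],cv2.INTER_LINEAR)[0].astype(int))
E
```

```text
[180.4 216.4]
180 [106 148 154 159 128 113  81  33  16  22  52  99 143 162 111  73]
192 [ 36  35  37  36  37  38  31  32  27  45 105 210 202 185 168 149]
204 [ 36  37  38  38  37  37  38  37  29  20  42  93 173 175 178 141]
216 [ 38  39  36  35  38  37  38  39  31  21  31  76 135 128 143 158]
228 [ 35  35  37  38  38  39  37  36  36  27  24  56  97 153 172 168]
240 [ 36  37  38  35  35  37  37  38  36  24  30  63 114 150 166 166]
252 [ 31  33  36  35  37  37  35  34  32  28  25  42  98 150 176 177]
264 [ 31  33  35  35  35  35  35  36  28  25  36  80 143 139  75  36]
276 [ 25  31  34  34  31  33  34  32  28  23  19  21  39  73 105  92]
288 [ 29  34  32  32  34  32  34  31  25  20  30  38  41  38  37 101]
300 [ 31  32  32  32  32  30  28  26  21  14  62 155 211 209 208 207]
312 [ 28  28  33  33  32  31  29  26  17  69 166 202 208 206 206 205]
324 [ 29  31  28  29  34  28  27  28  38 112 188 209 207 206 206 206]
336 [ 29  27  27  31  32  28  28  18  44 160 200 208 206 205 206 206]
348 [ 23  21  23  24  23  24  21  25  92 176 210 208 205 205 206 206]
```

Call:
step_arm([
  [0.142,0.11,0,0,0,0,0],
  [0,0,0.4,0,0,0,0],
  [0,0,0.4,0,0,0,0],
  [0,0,0.4,0,0,0,0],
  [0,0,0.28,0,0,0,0],
  [0,0,0,0,0,0,0],
  [0,0,0,0,0,0,0],
])

```text
time: 10.5
eef_pos: [0.4606, -0.0241, 0.2363]
tool_rot: [-0.0, 0.732, 0.681, -0.0]
wrist_force: [0.3, -0.7, -3.0]
grip_width: 0.176
grip_force: 44.0
```

```bash
python3 - <<'E'
from p import *
pose([.4606,-.0246,.2300])
s=ctrl.snapshot("top"); q=ctrl.snapshot("scene")
im=np.hstack([cv2.resize(s['frame'][170:270,146:246,::-1],None,fx=4,fy=4),cv2.resize(q['frame'][140:240,150:250,::-1],None,fx=4,fy=4)])
cv2.imwrite('pics/c4.png',(255*(im/255.)**.55).astype('uint8'))
E
```

```text
t 10.5 tcp [ 0.4606 -0.0241  0.2363] psi -4.13 tilt [-0.0001 -0.    ] j6 91.1 F [ 0.26 -0.65 -3.02] T [-0.01   0.033  0.025] grip 0.176 44.0
tool delta mm [-0.54  0.04  6.31]
```

View pics/c4.png

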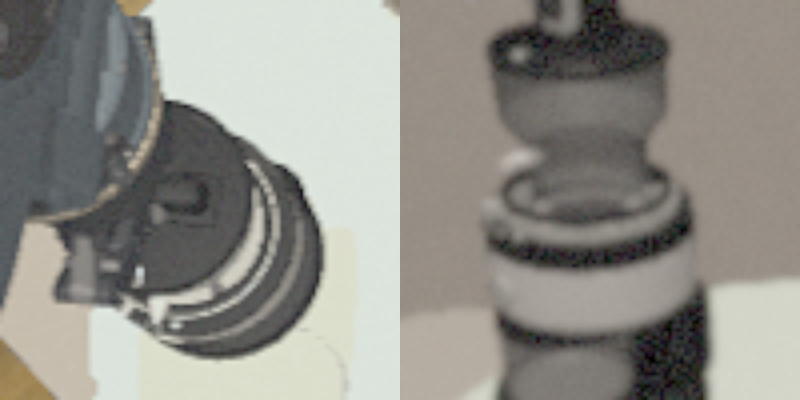

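The hopper is just above the collar and looks concentric, with its pointer near the dot. I'll lower it gently.

Call:
step_arm([
  [0,0,0.08,0,0,0,0],
  [0,0,0.08,0,0,0,0],
  [0,0,0,0,0,0,0],
  [0,0,0,0,0,0,0],
])

```text
time: 11.0
eef_pos: [0.4607, -0.024, 0.2323]
tool_rot: [-0.0, 0.732, 0.681, -0.0]
wrist_force: [0.3, 0.6, -3.1]
grip_width: 0.178
grip_force: 44.0
```

Call:
step_arm([
  [0,0,0.06,0,0,0,0],
  [0,0,0,0,0,0,0],
  [0,0,0,0,0,0,0],
])

```text
time: 11.3
eef_pos: [0.4607, -0.024, 0.2308]
tool_rot: [-0.0, 0.732, 0.681, -0.0]
wrist_force: [-0.6, 0.7, -2.7]
grip_width: 0.178
grip_force: 44.0
```

Call:
step_arm([
  [0,0,0.04,0,0,0,0],
  [0,0,0,0,0,0,0],
])

```text
time: 11.5
eef_pos: [0.4606, -0.0241, 0.2298]
tool_rot: [0.0, 0.732, 0.681, -0.0]
wrist_force: [-1.1, -0.8, -0.8]
grip_width: 0.179
grip_force: 44.4
```

Call:
step_arm([
  [0,0,0.03,0,0,0,0],
  [0,0,0,0,0,0,0],
])

```text
time: 11.7
eef_pos: [0.4606, -0.0242, 0.2294]
tool_rot: [0.0, 0.732, 0.681, 0.0]
wrist_force: [-4.1, -1.9, 5.4]
grip_width: 0.178
grip_force: 45.2
```

```bash
python3 -c "
from p import *
pose()"
```

```text
t 11.7 tcp [ 0.4606 -0.0242  0.2294] psi -4.13 tilt [ 0.0003 -0.0003] j6 91.1 F [-4.09 -1.94  5.35] T [-0.382  0.912 -0.027] grip 0.178 45.2
```

Call:
step_arm([
  [-0.02,-0.036,-0.012,0,0,0,0],
  [0,0,0,0,0,0,0],
])

```text
time: 11.9
eef_pos: [0.4597, -0.0244, 0.2293]
tool_rot: [-0.0, 0.732, 0.681, 0.0]
wrist_force: [-0.6, 0.4, -3.0]
grip_width: 0.175
grip_force: 44.0
```

```bash
python3 -c "
from p import *
pose()"
```

```text
t 11.9 tcp [ 0.4597 -0.0244  0.2293] psi -4.12 tilt [0.0001 0.0001] j6 91.1 F [-0.6   0.43 -2.97] T [-0.018  0.068 -0.054] grip 0.175 44.0
```

Call:
step_arm([
  [0,0,0.02,0,0,0,0],
  [0,0,0,0,0,0,0],
])

```text
time: 12.1
eef_pos: [0.4598, -0.0244, 0.229]
tool_rot: [0.0, 0.732, 0.681, 0.0]
wrist_force: [-2.4, -0.2, 1.9]
grip_width: 0.175
grip_force: 44.8
```

```bash
python3 -c "
from p import *
pose()"
```

```text
t 12.1 tcp [ 0.4598 -0.0244  0.229 ] psi -4.12 tilt [0.0003 0.    ] j6 91.1 F [-2.39 -0.17  1.95] T [-0.001  0.252  0.008] grip 0.175 44.8
```

Call:
step_arm([
  [0,-0.016,0,0,0,-0.5,0],
  [0,0,0,0,0,-0.5,0],
  [0,0,0,0,0,-0.5,0],
  [0,0,0,0,0,-0.5,0],
  [0,0,0,0,0,-0.5,0],
  [0,0,0,0,0,0,0],
])

```text
time: 12.7
eef_pos: [0.4595, -0.0245, 0.229]
tool_rot: [0.0, 0.637, 0.771, 0.0]
wrist_force: [0.3, -0.2, 2.5]
grip_width: 0.176
grip_force: 44.6
```

```bash
python3 -c "
from p import *
pose()"
```

```text
t 12.7 tcp [ 0.4595 -0.0245  0.229 ] psi 10.93 tilt [ 0.0004 -0.0001] j6 76.0 F [ 0.25 -0.22  2.51] T [-0.091  0.073  0.083] grip 0.176 44.6
```

Call:
step_arm([
  [0,0,0,0,0,-0.5,0],
  [0,0,0,0,0,-0.5,0],
  [0,0,0,0,0,-0.5,0],
  [0,0,0,0,0,-0.5,0],
  [0,0,0,0,0,0,0],
])

```text
time: 13.2
eef_pos: [0.4594, -0.0245, 0.229]
tool_rot: [0.0, 0.553, 0.833, -0.0]
wrist_force: [-0.1, -0.9, 2.7]
grip_width: 0.176
grip_force: 44.7
```

Call:
step_arm([
  [0,0,0,0,0,-0.25,0],
  [0,0,0,0,0,-0.25,0],
  [0,0,0,0,0,0,0],
])

```text
time: 13.5
eef_pos: [0.4594, -0.0245, 0.2289]
tool_rot: [0.0, 0.531, 0.848, 0.0]
wrist_force: [-0.7, -2.2, 3.1]
grip_width: 0.177
grip_force: 44.8
```

```bash
python3 -c "
from p import *
pose()"
```

```text
t 13.5 tcp [ 0.4594 -0.0245  0.2289] psi 25.91 tilt [ 0.0001 -0.0001] j6 61.0 F [-0.68 -2.23  3.07] T [-0.309  0.143  0.055] grip 0.177 44.8
```

Call:
step_arm([
  [-0.011,-0.005,0,0,0,-0.17,0],
  [0,0,0,0,0,0,0],
])

```text
time: 13.7
eef_pos: [0.4594, -0.0247, 0.2288]
tool_rot: [-0.0, 0.523, 0.852, 0.0]
wrist_force: [-0.3, -0.8, 1.5]
grip_width: 0.175
grip_force: 44.7
```

Call:
step_arm([
  [0,0,0,0,0,-0.17,0],
  [0,0,0,0,0,0,0],
])

```text
time: 13.9
eef_pos: [0.4593, -0.0247, 0.2288]
tool_rot: [-0.0, 0.515, 0.857, 0.0]
wrist_force: [0.2, -0.6, -0.2]
grip_width: 0.177
grip_force: 44.5
```

Call:
step_arm([
  [0,0,0,0,0,-0.17,0],
  [0,0,0,0,0,0,0],
])

```text
time: 14.1
eef_pos: [0.4592, -0.0247, 0.2287]
tool_rot: [-0.0, 0.508, 0.862, -0.0]
wrist_force: [0.3, 0.2, -0.8]
grip_width: 0.175
grip_force: 44.2
```

```bash
python3 -c "
from p import *
pose()"
```

```text
t 14.1 tcp [ 0.4592 -0.0247  0.2287] psi 28.99 tilt [-0.0004  0.0001] j6 57.9 F [ 0.32  0.19 -0.8 ] T [-0.021  0.007  0.001] grip 0.175 44.2
```

Call:
step_arm([
  [0,0,0.01,0,0,-0.17,0],
  [0,0,0,0,0,0,0],
])

```text
time: 14.3
eef_pos: [0.4592, -0.0247, 0.2284]
tool_rot: [-0.0, 0.5, 0.866, -0.0]
wrist_force: [-0.0, -0.1, -2.4]
grip_width: 0.175
grip_force: 44.0
```

Call:
step_arm([
  [0,0,0.01,0,0,-0.17,0],
  [0,0,0,0,0,0,0],
])

```text
time: 14.5
eef_pos: [0.4593, -0.0247, 0.2282]
tool_rot: [-0.0, 0.492, 0.87, -0.0]
wrist_force: [-0.8, 0.0, -3.0]
grip_width: 0.173
grip_force: 44.0
```

```bash
python3 -c "
from p import *
pose()"
```

```text
t 14.5 tcp [ 0.4593 -0.0247  0.2282] psi 31.03 tilt [-0.0002  0.    ] j6 55.9 F [-0.81  0.02 -3.  ] T [0.046 0.063 0.014] grip 0.173 44.0
```

Call:
step_arm([
  [0,0,0.03,0,0,0,0],
  [0,0,0.02,0,0,0,0],
  [0,0,0,0,0,0,0],
])

```text
time: 14.8
eef_pos: [0.4592, -0.0248, 0.227]
tool_rot: [-0.0, 0.493, 0.87, -0.0]
wrist_force: [-0.2, -0.1, -2.3]
grip_width: 0.173
grip_force: 44.0
```

```bash
python3 -c "
from p import *
pose()"
```

```text
t 14.8 tcp [ 0.4592 -0.0248  0.227 ] psi 30.97 tilt [-0.0003 -0.0001] j6 55.9 F [-0.19 -0.12 -2.34] T [-0.128  0.251  0.099] grip 0.173 44.0
```

Call:
step_arm([
  [0,0,0.04,0,0,0,0],
  [0,0,0.04,0,0,0,0],
  [0,0,0,0,0,0,0],
])

```text
time: 15.1
eef_pos: [0.4592, -0.0248, 0.2249]
tool_rot: [-0.0, 0.493, 0.87, -0.0]
wrist_force: [-0.7, -0.9, -3.2]
grip_width: 0.175
grip_force: 44.0
```

Call:
step_arm([
  [0,0,0.04,0,0,0,0],
  [0,0,0.04,0,0,0,0],
  [0,0,0,0,0,0,0],
])

```text
time: 15.4
eef_pos: [0.4593, -0.0247, 0.223]
tool_rot: [-0.0, 0.493, 0.87, 0.0]
wrist_force: [-1.4, 0.1, -2.5]
grip_width: 0.18
grip_force: 44.2
```

```bash
python3 -c "
from p import *
pose()"
```

```text
t 15.4 tcp [ 0.4593 -0.0247  0.223 ] psi 30.98 tilt [-0.0001  0.0001] j6 55.9 F [-1.43  0.07 -2.53] T [-0.151  0.369  0.028] grip 0.18 44.2
```

Call:
step_arm([
  [0,0,0.04,0,0,0,0],
  [0,0,0.04,0,0,0,0],
  [0,0,0.04,0,0,0,0],
  [0,0,0.04,0,0,0,0],
  [0,0,0,0,0,0,0],
  [0,0,0,0,0,0,0],
])

```text
time: 16.0
eef_pos: [0.4594, -0.0247, 0.2192]
tool_rot: [0.0, 0.493, 0.87, 0.0]
wrist_force: [-1.3, 1.0, 1.3]
grip_width: 0.173
grip_force: 44.7
```

```bash
python3 -c "
from p import *
pose()"
```

```text
t 16.0 tcp [ 0.4594 -0.0247  0.2192] psi 30.98 tilt [0.0001 0.    ] j6 55.9 F [-1.34  1.03  1.32] T [-0.008  0.44   0.025] grip 0.173 44.7
```

Call:
step_arm([
  [0,0,0.04,0,0,0,0],
  [0,0,0,0,0,0.3,0],
  [0,0,0,0,0,0.3,0],
  [0,0,0,0,0,0.3,0],
  [0,0,0,0,0,0,0],
])

```text
time: 16.5
eef_pos: [0.4594, -0.0246, 0.2182]
tool_rot: [0.0, 0.533, 0.846, 0.0]
wrist_force: [-1.3, 1.3, 2.0]
grip_width: 0.177
grip_force: 44.8
```

```bash
python3 -c "
from p import *
pose()"
```

```text
t 16.5 tcp [ 0.4594 -0.0246  0.2182] psi 25.55 tilt [0.0002 0.0002] j6 61.4 F [-1.26  1.26  2.03] T [0.139 0.403 0.046] grip 0.177 44.8
```

Call:
step_arm([
  [0,0,0.007,0,0,0.4,0],
  [0,0,0.007,0,0,0.4,0],
  [0,0,0.007,0,0,0.4,0],
  [0,0,0.007,0,0,0.4,0],
  [0,0,0.007,0,0,0.4,0],
  [0,0,0,0,0,0,0],
])

```text
time: 17.1
eef_pos: [0.4596, -0.0247, 0.2173]
tool_rot: [0.0, 0.619, 0.786, 0.0]
wrist_force: [-0.7, 0.2, 3.2]
grip_width: 0.181
grip_force: 44.9
```

```bash
python3 -c "
from p import *
pose()"
```

```text
t 17.1 tcp [ 0.4596 -0.0247  0.2173] psi 13.59 tilt [0.0005 0.0001] j6 73.3 F [-0.74  0.18  3.21] T [ 0.17   0.228 -0.06 ] grip 0.181 44.9
```

Call:
step_arm([
  [0,0,0.005,0,0,0.4,0],
  [0,0,0.005,0,0,0.4,0],
  [0,0,0.005,0,0,0.4,0],
  [0,0,0.005,0,0,0.4,0],
  [0,0,0.005,0,0,0.4,0],
  [0,0,0.005,0,0,0.4,0],
  [0,0,0.005,0,0,0.4,0],
  [0,0,0.005,0,0,0.4,0],
  [0,0,0,0,0,0,0],
])

```text
time: 18.0
eef_pos: [0.4596, -0.0247, 0.2164]
tool_rot: [0.0, 0.741, 0.672, 0.0]
wrist_force: [0.3, -0.7, 3.5]
grip_width: 0.174
grip_force: 45.0
```

```bash
python3 -c "
from p import *
pose()"
```

```text
t 18.0 tcp [ 0.4596 -0.0247  0.2164] psi -5.57 tilt [ 0.0007 -0.    ] j6 92.5 F [ 0.31 -0.73  3.46] T [ 0.105 -0.081 -0.046] grip 0.174 45.0
```

Call:
step_arm([
  [0,0,0.006,0,0,0.4,0],
  [0,0,0.006,0,0,0.4,0],
  [0,0,0.006,0,0,0.4,0],
  [0,0,0.006,0,0,0.4,0],
  [0,0,0.006,0,0,0.4,0],
  [0,0,0.006,0,0,0.4,0],
  [0,0,0.006,0,0,0.4,0],
  [0,0,0.006,0,0,0.4,0],
  [0,0,0,0,0,0,0],
])

```text
time: 18.9
eef_pos: [0.4597, -0.0248, 0.2153]
tool_rot: [0.0, 0.842, 0.539, 0.0]
wrist_force: [0.3, 0.2, 5.1]
grip_width: 0.179
grip_force: 45.1
```

```bash
python3 - <<'E'
from p import *
pose()
s=ctrl.snapshot("top"); q=ctrl.snapshot("scene")
im=np.hstack([cv2.resize(s['frame'][200:270,150:220,::-1],None,fx=5.7,fy=5.7,interpolation=cv2.INTER_CUBIC),cv2.resize(q['frame'][145:215,150:220,::-1],None,fx=5.7,fy=5.7,interpolation=cv2.INTER_CUBIC)])
cv2.imwrite('pics/c5.png',(255*(im/255.)**.55).astype('uint8'))
E
```

```text
t 18.9 tcp [ 0.4597 -0.0248  0.2153] psi -24.74 tilt [ 0.0009 -0.0001] j6 111.7 F [0.32 0.17 5.13] T [-0.016 -0.178 -0.086] grip 0.179 45.1
```

View pics/c5.png

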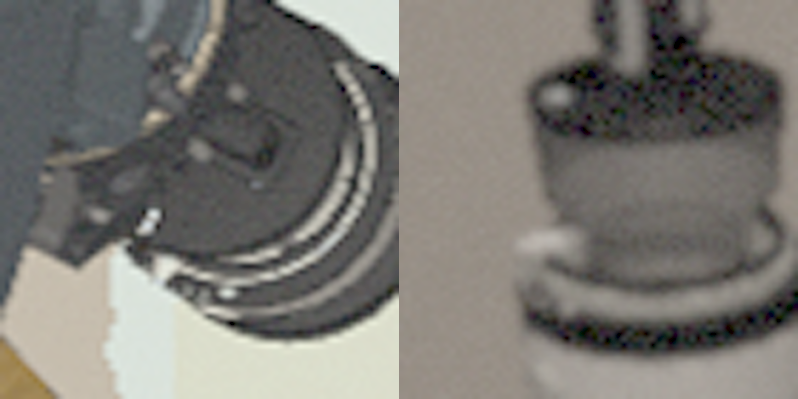

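The lid line is at (152,218) in the crop, just ccw of the tab at about (155,268), as computed. I'll turn the last 5.6° and ease the press off until the thread takes over.

Call:
step_arm([
  [0,0,0,0,0,0.4,0],
  [0,0,0,0,0,0.4,0],
  [0,0,0,0,0,0.13,0],
  [0,0,-0.02,0,0,0,0],
  [0,0,0,0,0,0,0],
])

```text
time: 19.5
eef_pos: [0.4595, -0.0248, 0.2156]
tool_rot: [0.0, 0.867, 0.498, 0.0]
wrist_force: [1.1, -0.2, 4.8]
grip_width: 0.177
grip_force: 45.0
```

```bash
python3 -c "
from p import *
pose()"
```

```text
t 19.5 tcp [ 0.4595 -0.0248  0.2156] psi -30.31 tilt [ 0.0003 -0.0001] j6 117.2 F [ 1.15 -0.15  4.81] T [-0.02  -0.324 -0.015] grip 0.177 45.0
```

Call:
step_arm([
  [0,0,-0.016,0,0,0,0],
  [0,0,0,0,0,0,0],
])

```text
time: 19.7
eef_pos: [0.4594, -0.0248, 0.216]
tool_rot: [0.0, 0.868, 0.497, 0.0]
wrist_force: [0.2, 0.8, 4.0]
grip_width: 0.177
grip_force: 44.9
```

Call:
step_arm([
  [0,0,-0.016,0,0,0,0],
  [0,0,0,0,0,0,0],
])

```text
time: 19.9
eef_pos: [0.4594, -0.0247, 0.2164]
tool_rot: [0.0, 0.868, 0.497, 0.0]
wrist_force: [1.5, -0.3, 3.9]
grip_width: 0.18
grip_force: 44.9
```

Call:
step_arm([
  [0,0,-0.016,0,0,0,0],
  [0,0,0,0,0,0,0],
])

```text
time: 20.1
eef_pos: [0.4594, -0.0248, 0.2168]
tool_rot: [0.0, 0.868, 0.497, 0.0]
wrist_force: [1.7, -0.0, 2.9]
grip_width: 0.173
grip_force: 44.8
```

Call:
step_arm([
  [0,0,-0.016,0,0,0,0],
  [0,0,0,0,0,0,0],
])

```text
time: 20.3
eef_pos: [0.4594, -0.0247, 0.2171]
tool_rot: [-0.0, 0.868, 0.497, -0.0]
wrist_force: [2.2, -0.1, 2.3]
grip_width: 0.179
grip_force: 44.7
```

Call:
step_arm([
  [0,0,-0.016,0,0,0,0],
  [0,0,0,0,0,0,0],
])

```text
time: 20.5
eef_pos: [0.4593, -0.0247, 0.2173]
tool_rot: [-0.0, 0.868, 0.497, -0.0]
wrist_force: [2.0, -0.1, -1.5]
grip_width: 0.18
grip_force: 44.1
```

Call:
step_arm([
  [0,0,-0.016,0,0,0,0],
  [0,0,0,0,0,0,0],
])

```text
time: 20.7
eef_pos: [0.4591, -0.0247, 0.2175]
tool_rot: [-0.0, 0.868, 0.497, -0.0]
wrist_force: [3.7, -0.3, -8.8]
grip_width: 0.174
grip_force: 44.0
```

```bash
python3 -c "
from p import *
pose()"
```

```text
t 20.7 tcp [ 0.4591 -0.0247  0.2175] psi -30.4 tilt [-0.0009  0.0001] j6 117.3 F [ 3.69 -0.29 -8.78] T [-0.062 -1.096 -0.013] grip 0.174 44.0
```

Call:
step_arm([
  [0,0.008,0.012,0,0,0,0],
  [0,0,0,0,0,0,0],
  [0,0,0,0,0,0,0.6],
  [0,0,0,0,0,0,0.6],
  [0,0,0,0,0,0,0.6],
  [0,0,0,0,0,0,0.6],
  [0,0,0,0,0,0,0.6],
  [0,0,-0.4,0,0,0,0.6],
  [0,0,-0.9,0,0,0,0.6],
  [0,0,-0.9,0,0,0,0.6],
  [0,0,-0.9,0,0,0,0.6],
  [0,0,-0.9,0,0,0,0.6],
])

```text
time: 21.9
eef_pos: [0.4594, -0.0248, 0.3194]
tool_rot: [0.0, 0.868, 0.497, 0.0]
wrist_force: [0.3, 0.6, 0.5]
grip_width: 0.6
grip_force: 0.0
```

```bash
python3 -c "
from p import *
pose()"
```

```text
t 21.9 tcp [ 0.4594 -0.0248  0.3194] psi -30.4 tilt [ 0.0007 -0.    ] j6 117.3 F [0.31 0.58 0.47] T [-0.048  0.017  0.017] grip 0.6 0.0
```

Call:
step_arm([
  [0.86,-0.5,0,0,0,0,0.6],
  [0.86,-0.5,0,0,0,0,0.6],
  [0.86,-0.5,0,0,0,0,0.6],
  [0.86,-0.5,0,0,0,0,0.6],
  [0.86,-0.5,0,0,0,0,0.6],
  [0.86,-0.5,0,0,0,0,0.6],
  [0.86,-0.5,0,0,0,0,0.6],
  [0.86,-0.5,0,0,0,0,0.6],
  [0.86,-0.5,0,0,0,0,0.6],
  [0.86,-0.5,0,0,0,0,0.6],
  [0,0,0,0,0,0,0.6],
])

```text
time: 23.0
eef_pos: [0.4603, 0.2261, 0.3179]
tool_rot: [-0.0, 0.867, 0.498, 0.0]
wrist_force: [0.4, 0.4, 0.1]
grip_width: 0.605
grip_force: 0.0
```

```bash
python3 - <<'E'
from p import *
from m import circ
pose()
s=ctrl.snapshot("top"); q=ctrl.snapshot("scene")
import pickle; pickle.dump((s,q),open("s1.pkl","wb"))
im=np.hstack([cv2.resize(s['frame'][190:260,150:220,::-1],None,fx=5.7,fy=5.7,interpolation=cv2.INTER_CUBIC),cv2.resize(q['frame'][145:215,150:220,::-1],None,fx=5.7,fy=5.7,interpolation=cv2.INTER_CUBIC)])
cv2.imwrite('pics/c6.png',(255*(im/255.)**.55).astype('uint8'))
C=np.array([.4578,-.0267]); g=cv2.cvtColor(s["frame"],cv2.COLOR_RGB2GRAY).astype(np.float32)
def prof(c,r,z,angs):
    p=np.array([proj(s,[c[0]+r*np.cos(a),c[1]+r*np.sin(a),z]) for a in np.radians(angs)],np.float32)
    return cv2.remap(g,p[None,:,0],p[None,:,1],cv2.INTER_LINEAR)[0].astype(int)
a=np.arange(136,166,2)
for nm,r,z in(("line",.041,.2095),("line",.044,.2095),("ptr",.056,.154),("tab",.0535,.147)): print(nm,r,list(zip(a.tolist(),prof(C,r,z,a).tolist())))
for r,z,n in((.0535,.147,"tab"),(.059,.154,"ptr")): print(n,np.round((np.array(proj(s,[*(C+r*np.array([np.cos(2.609),np.sin(2.609)])),z]))-[150,190])*5.7))
E
```

```text
t 23.0 tcp [0.4603 0.2261 0.3179] psi -30.27 tilt [-0.0001  0.0005] j6 146.4 F [0.42 0.36 0.07] T [ 0.016 -0.042  0.028] grip 0.605 0.0
line 0.041 [(136, 35), (138, 35), (140, 35), (142, 31), (144, 43), (146, 104), (148, 150), (150, 120), (152, 55), (154, 34), (156, 37), (158, 39), (160, 41), (162, 41), (164, 39)]
line 0.044 [(136, 36), (138, 35), (140, 33), (142, 32), (144, 44), (146, 97), (148, 105), (150, 73), (152, 37), (154, 36), (156, 39), (158, 37), (160, 37), (162, 39), (164, 40)]
ptr 0.056 [(136, 140), (138, 119), (140, 118), (142, 89), (144, 94), (146, 129), (148, 163), (150, 174), (152, 160), (154, 112), (156, 49), (158, 38), (160, 50), (162, 42), (164, 55)]
tab 0.0535 [(136, 34), (138, 35), (140, 45), (142, 84), (144, 153), (146, 181), (148, 181), (150, 151), (152, 103), (154, 55), (156, 31), (158, 31), (160, 34), (162, 37), (164, 44)]
tab [153. 323.]
ptr [141. 334.]
```

View pics/c6.png

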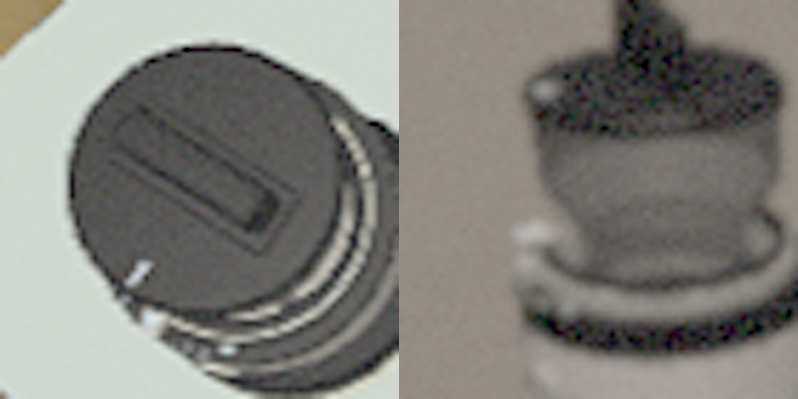

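The lid line is at (140,270), and pointer and tab overlap at about (152,322). I'll fit the lid circle for the exact line angle.

```bash
python3 - <<'E'
from m import *
s,q=pickle.load(open("s1.pkl","rb"))
for z in (.2085,.2095):
    c,k=cont(s,150,185,75,75,80,(180,235),True); P=np.array([onplane(s,u,v,z) for u,v in c])
    # keep lid/white side only: upper-left half in world (angles about approx centre)
    c0=np.array([.4578,-.0267]); a=np.degrees(np.arctan2(P[:,1]-c0[1],P[:,0]-c0[0])); P=P[(a>-5)&(a<140)]
    cc,r,e,n=robust(P); print("lid",cc,r,e,n)
    g=cv2.cvtColor(s["frame"],cv2.COLOR_RGB2GRAY).astype(np.float32); A=np.arange(138,162,.5)
    for C in(cc,):
        v=np.zeros(len(A))
        for R_ in(.038,.040,.042):
            p=np.array([proj(s,[*(C+R_*np.array([np.cos(t_),np.sin(t_)])),z]) for t_ in np.radians(A)],np.float32)
            v+=cv2.remap(g,p[None,:,0],p[None,:,1],cv2.INTER_LINEAR)[0]
        w=np.clip(v-v.min()-60,0,None); print("line angle",(w*A).sum()/w.sum())
# tab from first picture: centroid angle at r .0535, several z
t0=d["top"]; g=cv2.cvtColor(t0["frame"],cv2.COLOR_RGB2GRAY).astype(np.float32); A=np.arange(140,160,.5)
for z in(.144,.148,.152):
    p=np.array([proj(t0,[*(np.array([.4578,-.0267])+.0535*np.array([np.cos(t_),np.sin(t_)])),z]) for t_ in np.radians(A)],np.float32)
    v=cv2.remap(g,p[None,:,0],p[None,:,1],cv2.INTER_LINEAR)[0]; w=np.clip(v-80,0,None); print("tab",z,(w*A).sum()/w.sum(),v.max())
E
```

```text
lid [ 0.45804304 -0.02731151] 0.048290861060712606 0.00012149217931013957 437
line angle 147.24300433123014
lid [ 0.45788982 -0.0275095 ] 0.04823330517202166 0.00012151549515003055 436
line angle 147.2380106018667
tab 0.144 149.22015440110732 179.71875
tab 0.148 150.1749350497367 181.40625
tab 0.152 151.15244264548684 181.58496
```

```bash
python3 -c "
from workcell import ctrl
print(ctrl.job_done())"
```

```text
the job is handed in; nothing more can be done
None
```

The hopper is back on the grinder: it dropped into the thread, was screwed down about 16 mm below the mouth, released level, and handed in at about 23 s. By my measurements the pointer is within about 1–3 mm sideways of the tab (limit 4 mm), and the judge returned no verdict.

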